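# Clamp the block in the press vise and keep the sprung foot pressed on it

### The job

A steel disc has just been cemented on top of the brass block that stands loose in the vise of the small hand press. Crank the vise shut so that its jaws grip the block firmly, let go of the crank, then push the black palm knob of the press straight down until the sprung brass foot bears on the disc and is pushed in by about half of its stroke (8 of 16 mm; never drive it against its stop). Finish while holding it there: the program ends with the robot still pressing the knob, the block still gripped; leave the other things on the bench where they are.

Things in the scene. Friction and masses are not known exactly. Their poses are not given: they have to be found in the camera images.
- press: Grey bench press with built-in vise, fixed to the bench. Origin on the bench under the ram axis; y points from the fixed jaw to the moving jaw and crank, z up. Steel column (32 mm thick, 245 mm tall) at y = -100 mm. Base 35 mm high, x -65 to 65 mm, y -140 to 70 mm; vise bed 50 mm above the bench. Head 56 mm square round the ram axis, locked, underside 145 to 175 mm up (varies).
- fixed_jaw: Fixed vise jaw, 70 mm along the press's x, top 88 mm above the bench; its face is the plane y = -15 mm of the press. This body's origin is the press's origin. The block held against it stands under the foot.
- moving_jaw: Moving vise jaw, the same size, driven by the crank. At crank value 0 its face is the plane y = +34 mm of the press and this body's origin is the press's origin; origin and face travel together towards the fixed jaw (-y of the press), 12 mm per turn of the crank.
- crank (a joint): Turn of the vise crank, rad; 0 = fully open, handle straight up. Grows (to 14) as the vise closes, clockwise for someone facing the crank (looking along the press's -y): at q the handle is at x = -30 mm sin q, z = +30 mm cos q from the axis, in press axes. Starts at 0 to 5.5. Light drag (2 N at the handle), stiff once the jaws grip, stays where it is left and so keeps the grip.
- handle (a point): Centre of the crank's handle: a black roller 16 mm thick and 42 mm long that spins freely on its pin, parallel to the press's y, 30 mm from the crank's axis. The flat steel crank arm is 23 mm towards the vise from this point (its outer face). The other end is free.
- crank_axis (a point): Fixed point on the crank's horizontal axis (parallel to the press's y), at the middle of the handle's length, 111 mm along the press's y from the ram axis and 75 mm above the bench.
- block: Loose brass block, 40 mm along its x, 30 mm along its y (gripped by the vise), 45 mm tall, about 0.46 kg, with a steel disc (26 mm across, 4 mm thick) centred on top. Origin at the centre of its underside. It starts 1 to 5 mm from the fixed jaw and up to 0.08 rad askew; the moving jaw pushes it along the bed and squares it.
- disc_top (a point): Centre of the top of the disc, 49 mm above the underside of the block.
- foot_tip (a point): Centre of the flat underside of the press's sprung brass foot (18 mm across), on the ram axis. It moves down with the ram until it meets the disc, 13 to 43 mm below at the start.
- foot (a joint): How far the foot is pushed up into the ram, m: 0 hanging free, 0.016 at its stop. Spring 0.5 N/mm with about 1 N of preload.
- knob_top (a point): Centre of the flat top of the black palm knob (48 mm across, 19 mm thick, flat 42 mm across) on the ram, 287 to 317 mm above the bench at the start. The ram slides straight down up to 68 mm, the knob with it; its spring pushes back with 5 N at the top and 0.08 N more per mm, plus the foot's force once it bears (10 to 15 N in all).
- ram: The sliding ram with its palm knob and foot. Its origin is 287 mm below the top of the knob.
- bowl: Bystander: turned dark wooden bowl, 70 mm across, 40 mm tall, in front of or behind the press. Origin under its centre.
- ring_blank: Bystander: steel ring, 48 mm across, 22 mm tall, in front of or behind the press. Origin under its centre.
- doming_weight: Bystander: stepped dark steel weight, 48 mm across, 50 mm tall, beyond the crank. Origin under its centre.

How it is judged:
On the way, in this order (a step that is already met when the one before it is completed fails the run):
1. the block is gripped between both jaws, the foot still free (contact force between each of moving_jaw, fixed_jaw and block above 8 N and value of joint foot below 0.002 m), for 0.2 s.
2. the robot presses the knob and the foot is pushed in 5 to 11 mm on the gripped block (value of joint foot between 0.005 and 0.011 m and contact force between moving_jaw and block above 5 N), for 0.5 s.
At the end, for the whole second after the job is handed in: The robot is still pressing the knob (over 4 N) and the ram is at rest; the foot is pushed in 5 to 11 mm and bears on the disc (within 10 mm of its centre); both jaws grip the block with over 5 N; the block stands upright on the vise bed (within 0.06 rad and 4 mm) (all of step 2 and contact force between any of the fingers, the arm and ram above 4 N and contact force between fixed_jaw and block above 5 N and horizontal distance between disc_top and foot_tip below 0.01 m and distance between disc_top and foot_tip below 0.011 m and angle between block's own z axis and vertical below 0.06 rad and z of block in the frame of press below 0.054 m and linear speed of ram below 0.01 m/s); the arm keeps its last pose, push and grip.
It fails at once if the foot was driven against its stop (value of joint foot above 0.0148 m).
It fails at once if a bystander was moved by more than 20 mm (distance of any of bowl, ring_blank, doming_weight from where it was at the start of the episode above 0.02 m).
It also fails if it takes over 72 s, if anything falls off the work surface, if the arm or the gripper's body presses on something with over 40 N, if the wrist force passes 120 N, or if a joint passes its speed limit or range.

### The arm

A 6-joint arm with a two-finger parallel gripper is mounted at the origin on the work surface. World frame = base frame: x ahead of the robot, y to its left, z up, the work surface at z = 0. Lengths are in m, angles in rad, forces in N, time in s.
With the tool pointing down it reaches from about 0.4 to 0.825 m from the base axis. Payload 7 kg.
Tool frame: the origin (TCP) lies at the very end of the fingers, on their centre line; the grasp point (between the pads) lies 19 mm behind it; z points along the fingers, y is the line along which they close (so a half turn about z gives the same grasp; the last joint's range is limited). The gripper opens to 88 mm and grips with 3 to 60 N. Pads are 19 mm wide; open, the fingers measure 130 mm over their backs; the gripper's body (78 mm by 193 mm) begins 47 mm behind the grasp point.
Start: joints at [1.395, 0.359, 0.012, 0, -1.224, -0.288], TCP at [0.302, 0.604, 0.227] pointing down, gripper open.
Joint ranges: [-3.07, 3.07], [-1.43, 2.12], [-1.02, 1.25], [-3.03, 1.67], [-3.05, -0], [-3.03, 3.03]. Speed limits (rad/s): [2.39, 2.39, 3.01, 3.14, 3.14, 3.14].

### API

Orientations are given as [roll, pitch, yaw] about the fixed x, y, z axes, in that order (R = Rz(yaw) Ry(pitch) Rx(roll)).
In Python, from station import arm gives the robot as it stands.
- The arm moves only by the tool step_arm, never from a script. Its argument "rows" is a list of rows, each a list of 5 numbers: the shift along the world's x, y, z in m, then the turn about the world's z in rad, then the finger opening in m, from 0 to 0.0876. In form: [[x, y, z, spin, gripper], ...]. A call has 1 to 20 rows; each row is the pose to reach, as a shift and turn from the pose commanded when the call began; what a row does not reach only later rows make up. A row lasts 1/10 s, in which the tool goes at most 50 mm and 8.59 degrees, less where a joint would pass 70% of its speed; a pose out of reach is approached as far as the arm can. A call with a gripper value outside its range is refused whole. The fingers move at their own pace and stop on an object; "newtons" is the grip in N (left out, the last holds). Time passes only in rows, so rows that repeat a pose let the fingers close. It gives the time, the measured TCP pose, the force, the opening and the grip force at its end, in the units of the state.
- arm.get_state(): the state, without advancing time (a new reading comes with each control period).
- arm.grab_frame(name): name is "side" or "top"; returns a dict with "color" (420x560x3 uint8, blue, green, red), "vfov" (degrees; the focal length in pixels is half the picture's height over the tangent of half this angle, whatever the lens; pixels are square), "cx", "cy" (the principal point, pixels), "rvec" (rotation vector, rad) and "tvec" (3), from world to camera coordinates, as OpenCV has them. Camera axes: x right, y down, z forward; pixel columns grow to the right and rows downward; lengths in m; the calibration is good to about 2 mm. A picture is of the moment at which its call begins. There is no depth.
- arm.job_done(): hands the job in; it is judged then, once.
The state is a dict: "t": time; "q": joint angles; "qd": joint speeds; "joint_efforts": joint torques, N m; "eef_pos": TCP position; "ee_rot": TCP orientation; "force": force on the tool from outside, world axes, zero at the start; "moment": the same for the moment, N m; "width": finger opening in m; "gripper_force": force on a finger pad.
Only numpy, scipy, OpenCV 4.12 (cv2) and the standard library are available. Lean on these libraries where they do the work, as an engineer would, in place of code of your own. Each camera call takes 0.05 s, during which the arm holds its last target. There are 200 camera calls.

## Working session

There is one attempt and no reset: what is moved stays moved. The work goes in short steps, Python scripts to look and compute and a tool call to move; the robot and the scene stay as the last step left them, time stands still between calls to the robot, and variables do not carry over. Pictures are saved under pics/ and viewed, at most 10 in all, crops included, and the job is handed in when it is done.

Besides the shell and the picture viewer there is one more tool, called after "Call:" as name(argument=value, ...) on one line, values as JSON. step_arm: Moves the arm, as the interface text tells. Its arguments: {"type":"object","properties":{"rows":{"type":"array"},"newtons":{"type":"number"}},"required":["rows"]}

```bash
ls; mkdir -p pics; cat > h.py <<'E'
import cv2, numpy as np
from station import arm
def cam(f):
    h=f["color"].shape[0]; fl=h/2/np.tan(np.radians(f["vfov"])/2)
    K=np.array([[fl,0,f["cx"]],[0,fl,f["cy"]],[0,0,1]]); R=cv2.Rodrigues(np.array(f["rvec"],float))[0]
    return K,R,np.array(f["tvec"],float).ravel()
def ray(f,uv):
    K,R,t=cam(f); d=R.T@np.linalg.solve(K,[uv[0],uv[1],1.]); return -R.T@t,d
def onz(f,uv,z):
    c,d=ray(f,uv); return c+d*(z-c[2])/d[2]
def proj(f,p):
    K,R,t=cam(f); q=K@(R@np.array(p,float)+t); return q[:2]/q[2]
def cross(fa,a,fb,b):
    c1,d1=ray(fa,a); c2,d2=ray(fb,b); s=np.linalg.lstsq(np.c_[d1,-d2],c2-c1,rcond=None)[0]
    p,q=c1+d1*s[0],c2+d2*s[1]; return (p+q)/2,np.linalg.norm(p-q)
E
python3 - <<'E'
from h import *
for n in("side","top"):
    f=arm.grab_frame(n); cv2.imwrite(f"pics/{n}0.png",f["color"]); K,R,t=cam(f); print(n,K[0,0],-R.T@t,R[2])
print(arm.get_state())
E
```

```text
pics
side 540.9688099806491 [-0.00291074 -0.56594944  0.72390728] [ 0.58702201  0.58197699 -0.5627681 ]
top 391.9967171519748 [ 0.46205976 -0.00815762  0.85248376] [ 0.13973365  0.02763486 -0.98980343]
{'t': 0.1, 'q': array([ 1.39511749e+00,  3.59318380e-01,  1.11915024e-02, -2.07271557e-04,
       -1.22408148e+00, -2.88117670e-01]), 'qd': array([-1.08206476e-05, -9.98217939e-04,  2.53248582e-03,  1.23773628e-03,
        1.34976776e-03, -1.67985250e-04]), 'joint_efforts': array([-9.62793092e-04, -5.84160590e+01,  2.93751991e+01,  7.01553985e+00,
        1.02136118e-02, -5.91985963e-05]), 'eef_pos': array([0.30181851, 0.60332264, 0.22575045]), 'ee_rot': array([ 3.14018345e+00, -2.14421609e-04, -4.63866923e-01]), 'force': array([ 0.20624542,  0.45039435, -1.09081726]), 'moment': array([-0.00701984, -0.04916705,  0.00503153]), 'gripper_force': 0.0, 'width': 0.08724017240736738}
```

View pics/side0.png

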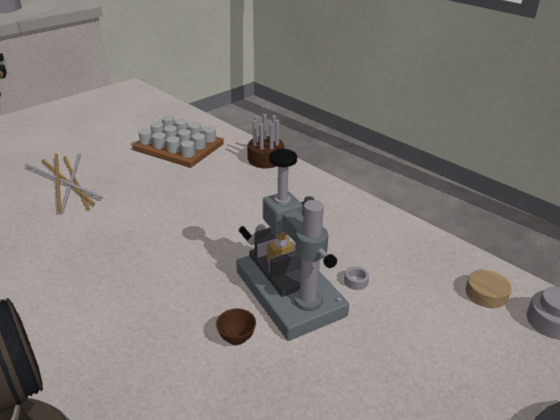

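View pics/top0.png

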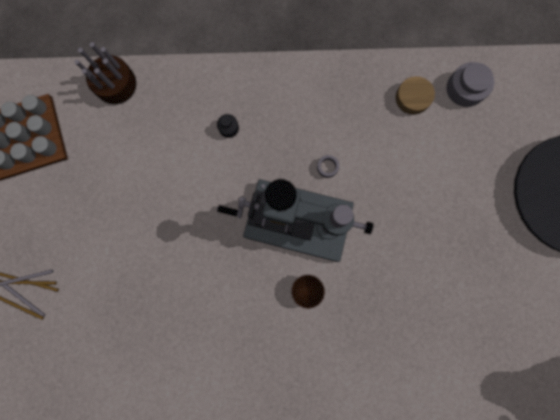

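The side view shows the knob at about (283,157), handle (246,233), column (313,208) and bowl (237,326). The top view shows the knob at (281,195), handle (228,211), base corners near (260,181), (353,199), (341,261), (246,243), and the weight at (228,126). So press y is roughly world +y. Next I measure these.

```bash
python3 - <<'E'
from h import *
S=arm.grab_frame("side");T=arm.grab_frame("top")
def blobs(f,box,thr,amin=20):
    x0,y0,x1,y1=box; g=f["color"][y0:y1,x0:x1].max(2); m=(g<thr).astype(np.uint8)
    n,l,s,c=cv2.connectedComponentsWithStats(m)
    for i in range(1,n):
        if s[i,4]>=amin:
            p=np.argwhere(l==i)[:,::-1]; r=cv2.minAreaRect(p.astype(np.float32))
            print(thr,s[i],c[i]+[x0,y0],"rect",np.round(np.array(r[0])+[x0,y0],1),np.round(r[1],1),round(r[2],1))
for thr in(25,40):
    print("side handle");blobs(S,(230,215,270,255),thr)
    print("side knob");blobs(S,(260,140,310,175),thr)
    print("top handle");blobs(T,(205,195,250,225),thr)
    print("top knob");blobs(T,(258,170,305,215),thr)
# base corners
for uv in[(260,181),(353,199),(341,261),(246,243)]: print(uv,onz(T,uv,.035).round(4))
a=cv2.resize(S["color"][195:325,205:365],None,fx=4,fy=4,interpolation=cv2.INTER_CUBIC)
b=cv2.resize(T["color"][160:280,190:390],None,fx=4,fy=4,interpolation=cv2.INTER_CUBIC)
cv2.imwrite("pics/sc.png",np.clip(a*1.3,0,255)); cv2.imwrite("pics/tc.png",np.clip(b*2.,0,255))
E
```

```text
side handle
25 [10 12 11 13 68] [244.80882353 232.88235294] rect [244.7 232.8] [12.4  5.2] 49.4
side knob
25 [ 10   9  26  18 355] [282.28169014 157.54366197] rect [282.5 157.5] [17. 25.] 90.0
top handle
25 [13 12 19  8 90] [227.25555556 210.43333333] rect [227.1 210.4] [18.4  5. ] 15.3
top knob
25 [  7  10  31  31 718] [280.02506964 194.90250696] rect [280.1 194.8] [29.5 29.1] 26.6
side handle
40 [10 12 11 13 73] [244.71232877 232.79452055] rect [244.7 232.8] [13.7  5.4] 50.2
40 [26 15 14  9 56] [262.10714286 234.21428571] rect [262.5 234.1] [ 4.1 14.8] 72.9
40 [24 27  3 13 28] [255.32142857 248.75      ] rect [255. 248.] [12.  2.] 90.0
side knob
40 [  9   9  28  18 403] [282.21091811 157.58064516] rect [282.5 157.5] [17. 27.] 90.0
top handle
40 [ 13  11  20  10 122] [227.35245902 210.44262295] rect [227.4 210.5] [19.4  6.1] 14.0
40 [43 16  2 14 21] [248.66666667 218.28571429] rect [248.5 217.5] [13.  1.] 90.0
top knob
40 [  0  10  39  35 928] [277.01185345 196.17780172] rect [275.5 195.9] [30.8 40.9] 79.7
(260, 181) [0.638  0.0438 0.035 ]
(353, 199) [ 0.5958 -0.1516  0.035 ]
(341, 261) [ 0.4669 -0.1219  0.035 ]
(246, 243) [0.5066 0.074  0.035 ][ WARN:0@0.650] global loadsave.cpp:1063 imwrite_ Unsupported depth image for selected encoder is fallbacked to CV_8U.
```

View pics/sc.png

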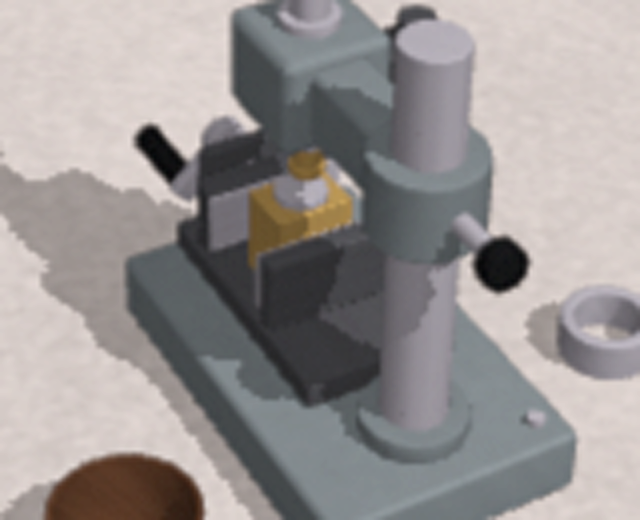

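View pics/tc.png

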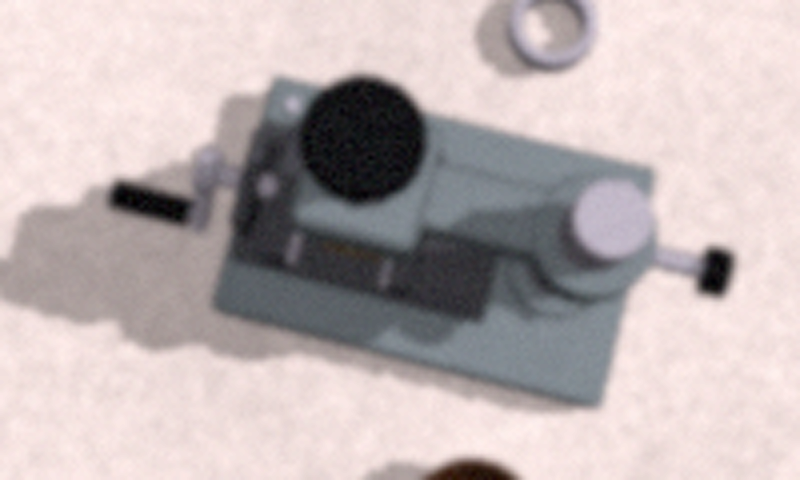

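```bash
cat >> h.py <<'E'
def blob(f,box,thr=32,pick=0):
    x0,y0,x1,y1=box; m=(f["color"][y0:y1,x0:x1].max(2)<thr).astype(np.uint8)
    n,l,s,c=cv2.connectedComponentsWithStats(m); i=1+np.argsort(-s[1:,4])[pick]
    return np.argwhere(l==i)[:,::-1]+[x0,y0]
E
python3 - <<'E'
from h import *
S=arm.grab_frame("side");T=arm.grab_frame("top")
ks=blob(S,(260,140,310,175));kt=blob(T,(258,175,305,215),25)
print("knob side ext",ks.min(0),ks.max(0))
# knob: blob centre = centre of body (9.5 mm below top)
p,e=cross(S,(ks.min(0)+ks.max(0))/2,T,kt.mean(0)); print("knob body centre",p.round(4),e)
hs=blob(S,(230,215,270,255));ht=blob(T,(205,195,250,225))
p2,e2=cross(S,hs.mean(0),T,ht.mean(0)); print("handle centre",p2.round(4),e2)
def ends(b):
    c=b.mean(0); w,v=np.linalg.eigh(np.cov((b-c).T)); t=(b-c)@v[:,1]; return c+v[:,1]*t.min(),c+v[:,1]*t.max()
es=sorted(map(tuple,ends(hs)));et=sorted(map(tuple,ends(ht)))
A,ea=cross(S,es[0],T,et[0]);B,eb=cross(S,es[1],T,et[1]); d=A-B
print("handle ends",A.round(4),B.round(4),np.linalg.norm(d),ea,eb,"yaw",np.arctan2(-d[0],d[1]))
# long edges of base (far edge, top view) yaw at z=.035; column top
for a,b in[((258.75,178.75),(353,202.5)),((243.75,237),(340,261.2))]:
    d=onz(T,a,.035)-onz(T,b,.035); print("edge",onz(T,a,.035).round(4),onz(T,b,.035).round(4),np.linalg.norm(d),np.arctan2(-d[0],d[1]))
print("column top", onz(T,(190+612/4,160+217/4),.245).round(4), onz(S,(205+435/4,195+45/4),.245).round(4))
print("weight",onz(T,(228,124),.05).round(4),"ring",onz(T,(328,167),.015),"bowl",onz(T,(308,291),.03))
E
```

```text
knob side ext [269 149] [296 166]
knob body centre [ 0.5636 -0.0014  0.2814] 8.618851889531265e-05
handle centre [0.5721 0.1107 0.0573] 0.0014489043054097886
handle ends [0.5774 0.1297 0.057 ] [0.5666 0.0917 0.0584] 0.03958041270635498 0.0005402820832755898 0.0027307045304259038 yaw -0.2773440409951022
edge [0.6429 0.0464 0.035 ] [ 0.5883 -0.1514  0.035 ] 0.20518395437958367 -0.2694170234838963
edge [0.5192 0.0787 0.035 ] [ 0.4666 -0.1198  0.035 ] 0.20537972925038725 -0.25912967425672556
column top [ 0.5377 -0.0984  0.245 ] [ 0.5352 -0.1015  0.245 ]
weight [0.7605 0.1106 0.05  ] ring [ 0.67069435 -0.10375629  0.015     ] bowl [ 0.40675465 -0.05293749  0.03      ]
```

The two views agree with the given sizes: knob and column are 100 mm apart, the handle is about 40 mm long, and its radius is about 28 mm. Press origin is near (0.5636, -0.0014) with yaw -0.265, crank q about 2.27, and handle at (0.5706, 0.1117, 0.056). I move above the handle, 3 mm outward, with the fingers closing along press x.

Call:
step_arm(rows=[[0.01,-0.02,0.0,-0.11,0.05],[0.025,-0.045,0.0,-0.22,0.05],[0.04,-0.07,0.0,-0.33,0.05],[0.055,-0.1,0.0,-0.44,0.05],[0.07,-0.125,0.0,-0.55,0.05],[0.085,-0.15,0.0,-0.66,0.05],[0.1,-0.18,0.0,-0.77,0.05],[0.115,-0.205,0.0,-0.88,0.05],[0.13,-0.235,0.0,-0.99,0.05],[0.145,-0.26,0.0,-1.1,0.05],[0.16,-0.29,0.0,-1.21,0.05],[0.18,-0.32,0.0,-1.32,0.05],[0.2,-0.355,0.0,-1.372,0.05],[0.22,-0.39,0.0,-1.372,0.05],[0.235,-0.42,0.0,-1.372,0.05],[0.25,-0.45,0.0,-1.372,0.05],[0.26,-0.475,0.0,-1.372,0.05],[0.2695,-0.4895,0.0,-1.372,0.05],[0.2695,-0.4895,0.0,-1.372,0.05],[0.2695,-0.4895,0.0,-1.372,0.05]])

```text
t: 2.3
eef_pos: [0.5714, 0.114, 0.2264]
ee_rot: [3.141, -0.0, -1.837]
force: [0.2, 0.2, -0.5]
width: 0.05
gripper_force: 0.0
```

```bash
python3 - <<'E'
from h import *
f=arm.grab_frame("side"); T=arm.grab_frame("top")
s=arm.get_state(); print(s['t'],s['eef_pos'],s['ee_rot'],s['force'],s['q'],s['width'])
p=(0.5706,0.1117,.0557); print(proj(f,p),proj(T,p),proj(f,s['eef_pos']))
cv2.imwrite("pics/s1.png",cv2.resize(f["color"][110:310,150:390],None,fx=3,fy=3,interpolation=cv2.INTER_CUBIC))
E
```

```text
2.4 [0.57119555 0.11474221 0.22657685] [ 3.14153719e+00  1.72741410e-04 -1.83534301e+00] [-0.35452441 -0.15394158  0.14818685] [ 5.33599298e-01  2.07772684e-01 -1.97568989e-01 -1.74438253e-04
 -1.16536968e+00 -7.98077185e-01] 0.049694358885566774
[244.30769138 233.54799295] [226.65532444 211.56910102] [241.38561761 159.75254253]
```

View pics/s1.png

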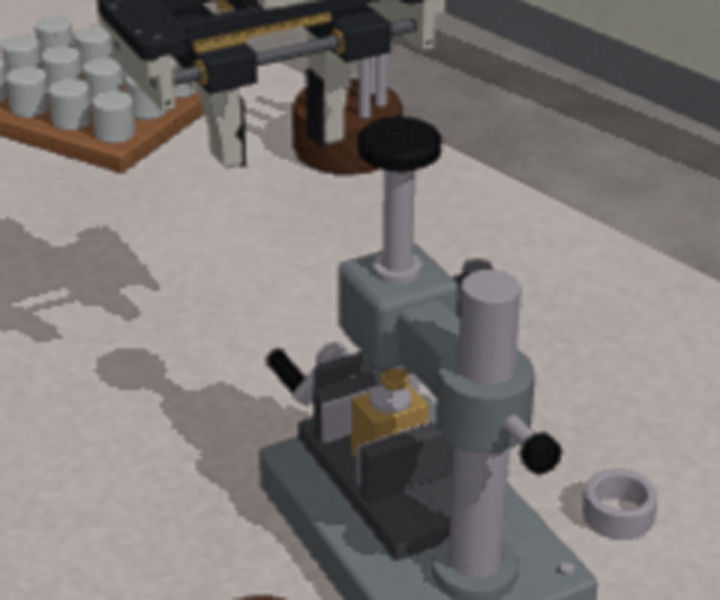

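The side crop shows the open fingers, tips near (235,160) and (328,140), straddling the handle line at (285,370). Descending now, then closing.

Call:
step_arm(rows=[[0,0,-0.02,0,0.05],[0,0,-0.05,0,0.05],[0,0,-0.08,0,0.05],[0,0,-0.11,0,0.05],[0,0,-0.135,0,0.05],[0,0,-0.155,0,0.05],[0,0,-0.17,0,0.05],[0,0,-0.18,0,0.05],[0,0,-0.19,0,0.05],[0,0,-0.19,0,0.05],[0,0,-0.19,0,0.03]])

```text
t: 3.5
eef_pos: [0.5717, 0.1144, 0.0369]
ee_rot: [-3.141, 0.0, -1.835]
force: [0.9, -0.2, 0.4]
width: 0.0459
gripper_force: 0.0
```

Call:
step_arm(rows=[[0,0,0,0,0.02],[0,0,0,0,0.012],[0,0,0,0,0.01],[0,0,0,0,0.01],[0,0,0,0,0.01],[0,0,0,0,0.01]], newtons=15)

```text
t: 4.1
eef_pos: [0.5723, 0.1142, 0.0371]
ee_rot: [-3.14, 0.001, -1.836]
force: [3.0, -3.0, 2.6]
width: 0.0152
gripper_force: 15.0
```

```bash
python3 - <<'E'
from h import *
f=arm.grab_frame("side"); s=arm.get_state(); print(s['t'],s['eef_pos'],s['force'],s['moment'],s['width'],s['gripper_force'])
cv2.imwrite("pics/s2.png",cv2.resize(f["color"][170:300,190:350],None,fx=4,fy=4,interpolation=cv2.INTER_CUBIC))
E
```

```text
4.15 [0.5722558  0.11414812 0.03711417] [ 2.68526604 -2.6821889   4.32046206] [-0.9285952  -1.19000232 -0.06666879] 0.014953862455505057 15.001884251832962
```

View pics/s2.png

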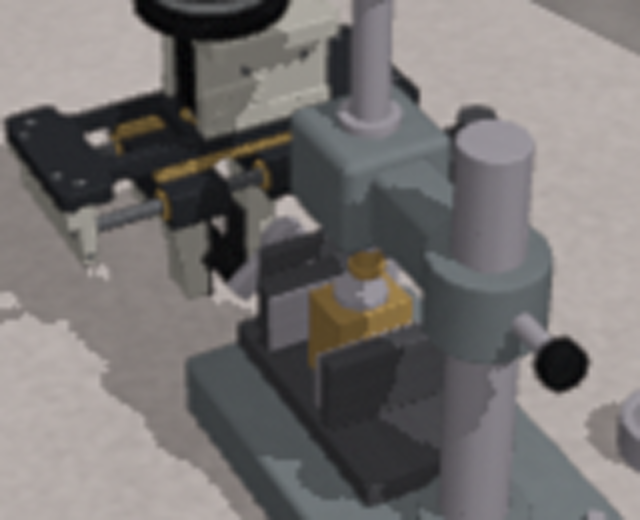

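The crop shows the fingers closed on the roller (right of (205,260)), with width 15 mm at 15 N. The block stands loose between the jaws. Next I work out the circle shifts.

```bash
python3 - <<'E'
import numpy as np
def tab(q0,qs):
    for q in qs:
        d=-.03*(np.sin(q)-np.sin(q0)); print(f"[{d*.965:.4f},{-d*.262:.4f},{.03*(np.cos(q)-np.cos(q0)):.4f},0,0.01]",end=", ")
    print()
tab(2.27,np.arange(2.47,3.5,.2)); tab(3.47,3.47+.3*np.arange(1,17))
E
```

```text
[0.0041,-0.0011,-0.0042,0,0.01], [0.0090,-0.0024,-0.0074,0,0.01], [0.0144,-0.0039,-0.0096,0,0.01], [0.0201,-0.0055,-0.0106,0,0.01], [0.0259,-0.0070,-0.0104,0,0.01], [0.0315,-0.0086,-0.0091,0,0.01], 
[0.0077,-0.0021,0.0041,0,0.01], [0.0138,-0.0038,0.0104,0,0.01], [0.0179,-0.0049,0.0183,0,0.01], [0.0196,-0.0053,0.0271,0,0.01], [0.0187,-0.0051,0.0360,0,0.01], [0.0152,-0.0041,0.0443,0,0.01], [0.0096,-0.0026,0.0511,0,0.01], [0.0023,-0.0006,0.0559,0,0.01], [-0.0061,0.0016,0.0582,0,0.01], [-0.0147,0.0040,0.0579,0,0.01], [-0.0229,0.0062,0.0549,0,0.01], [-0.0298,0.0081,0.0496,0,0.01], [-0.0350,0.0095,0.0424,0,0.01], [-0.0378,0.0103,0.0339,0,0.01], [-0.0381,0.0103,0.0249,0,0.01], [-0.0358,0.0097,0.0163,0,0.01],
```

Call:
step_arm(rows=[[0.004,-0.001,-0.004,0,0.01],[0.009,-0.0025,-0.0075,0,0.01],[0.0145,-0.004,-0.0095,0,0.01],[0.02,-0.0055,-0.0105,0,0.01],[0.026,-0.007,-0.0105,0,0.01],[0.0315,-0.0085,-0.009,0,0.01],[0.0315,-0.0085,-0.009,0,0.01]])

```text
t: 4.85
eef_pos: [0.6032, 0.1057, 0.0285]
ee_rot: [3.142, 0.0, -1.836]
force: [-1.9, -1.1, 12.1]
width: 0.0155
gripper_force: 15.0
```

Call:
step_arm(rows=[[0.0075,-0.002,0.006,0,0.01],[0.014,-0.004,0.012,0,0.01],[0.018,-0.005,0.02,0,0.01],[0.0195,-0.0055,0.0285,0,0.01],[0.0185,-0.005,0.0375,0,0.01]])

```text
t: 5.35
eef_pos: [0.6217, 0.1005, 0.0657]
ee_rot: [-3.142, -0.0, -1.836]
force: [-0.4, 3.4, -4.3]
width: 0.0153
gripper_force: 15.0
```

Call:
step_arm(rows=[[-0.0035,0.001,0.0083,0,0.01],[-0.009,0.0025,0.015,0,0.01],[-0.016,0.0045,0.02,0,0.01],[-0.0245,0.0065,0.022,0,0.01],[-0.033,0.009,0.022,0,0.01],[-0.0415,0.011,0.019,0,0.01],[-0.0485,0.013,0.0135,0,0.01],[-0.0535,0.0145,0.0065,0,0.01]])

```text
t: 6.15
eef_pos: [0.5688, 0.1151, 0.0726]
ee_rot: [-3.138, 0.001, -1.835]
force: [8.4, -4.3, -2.8]
width: 0.0154
gripper_force: 15.0
```

```bash
python3 - <<'E'
import numpy as np
q0=7.37
for q in list(np.arange(7.57,9.4,.2))+list(np.arange(9.47,10.6,.1)):
    d=-.03*(np.sin(q)-np.sin(q0)); print(f"{q:.2f} [{d*.965:.4f},{-d*.262:.4f},{.03*(np.cos(q)-np.cos(q0)):.4f}]")
E
```

```text
7.57 [-0.0022,0.0006,-0.0056]
7.77 [-0.0032,0.0009,-0.0114]
7.97 [-0.0031,0.0008,-0.0174]
8.17 [-0.0019,0.0005,-0.0233]
8.37 [0.0004,-0.0001,-0.0288]
8.57 [0.0038,-0.0010,-0.0337]
8.77 [0.0080,-0.0022,-0.0378]
8.97 [0.0129,-0.0035,-0.0409]
9.17 [0.0183,-0.0050,-0.0430]
9.37 [0.0240,-0.0065,-0.0439]
9.47 [0.0269,-0.0073,-0.0439]
9.57 [0.0298,-0.0081,-0.0436]
9.67 [0.0327,-0.0089,-0.0431]
9.77 [0.0354,-0.0096,-0.0422]
9.87 [0.0381,-0.0103,-0.0410]
9.97 [0.0406,-0.0110,-0.0396]
10.07 [0.0430,-0.0117,-0.0379]
10.17 [0.0453,-0.0123,-0.0360]
10.27 [0.0473,-0.0128,-0.0339]
10.37 [0.0491,-0.0133,-0.0315]
10.47 [0.0507,-0.0138,-0.0290]
10.57 [0.0520,-0.0141,-0.0263]
```

Call:
step_arm(rows=[[-0.0015,0.0005,-0.0055,0,0.01],[-0.0022,0.0005,-0.0115,0,0.01],[-0.002,0.0005,-0.0175,0,0.01],[-0.001,0.0003,-0.0233,0,0.01],[0.0014,-0.0003,-0.0288,0,0.01],[0.0048,-0.0012,-0.0337,0,0.01],[0.009,-0.0024,-0.0378,0,0.01],[0.0139,-0.0037,-0.041,0,0.01],[0.0193,-0.005,-0.043,0,0.01],[0.025,-0.0067,-0.044,0,0.01],[0.025,-0.0067,-0.044,0,0.01]])

```text
t: 7.25
eef_pos: [0.5943, 0.1081, 0.0275]
ee_rot: [-3.141, 0.0, -1.836]
force: [1.9, -0.5, -3.6]
width: 0.0155
gripper_force: 15.0
```

Call:
step_arm(rows=[[0.003,-0.0008,0.0,0,0.01],[0.0058,-0.0016,0.0003,0,0.01],[0.0087,-0.0024,0.0008,0,0.01],[0.0114,-0.0031,0.0017,0,0.01],[0.0114,-0.0031,0.0017,0,0.01],[0.0114,-0.0031,0.0017,0,0.01]])

```text
t: 7.85
eef_pos: [0.6048, 0.1052, 0.0296]
ee_rot: [-3.141, 0.0, -1.836]
force: [-0.5, 0.4, 2.0]
width: 0.0152
gripper_force: 15.0
```

Call:
step_arm(rows=[[0.0014,-0.0004,0.0006,0,0.01],[0.0027,-0.0007,0.0012,0,0.01],[0.004,-0.001,0.0019,0,0.01],[0.0052,-0.0014,0.0026,0,0.01],[0.0052,-0.0014,0.0026,0,0.01]])

```text
t: 8.35
eef_pos: [0.6093, 0.1039, 0.0319]
ee_rot: [3.141, -0.0, -1.836]
force: [-5.2, 1.9, 5.2]
width: 0.0157
gripper_force: 15.0
```

Call:
step_arm(rows=[[0.0012,-0.0003,0.0008,0,0.01],[0.0024,-0.0007,0.0017,0,0.01],[0.0036,-0.001,0.0026,0,0.01],[0.0047,-0.0013,0.0036,0,0.01],[0.0047,-0.0013,0.0036,0,0.01]])

```text
t: 8.85
eef_pos: [0.6126, 0.103, 0.0345]
ee_rot: [3.139, -0.001, -1.836]
force: [-6.8, 6.0, -0.3]
width: 0.0154
gripper_force: 15.0
```

Call:
step_arm(rows=[[0.001,-0.0003,0.0011,0,0.01],[0.002,-0.0005,0.0021,0,0.01],[0.0028,-0.0008,0.0032,0,0.01],[0.0036,-0.001,0.0044,0,0.01],[0.0036,-0.001,0.0044,0,0.01]], newtons=30)

```text
t: 9.35
eef_pos: [0.6155, 0.1021, 0.0376]
ee_rot: [3.137, -0.001, -1.837]
force: [-5.4, 7.5, -7.6]
width: 0.0151
gripper_force: 30.0
```

```bash
python3 - <<'E'
from h import *
f=arm.grab_frame("side"); s=arm.get_state(); print(s['t'],s['eef_pos'],s['force'],s['moment'],s['width'],s['gripper_force'])
cv2.imwrite("pics/s3.png",cv2.resize(f["color"][195:300,205:345],None,fx=5,fy=5,interpolation=cv2.INTER_CUBIC))
E
```

```text
9.4 [0.6154741  0.10211291 0.03756967] [-5.76648511  7.25684655 -9.17381996] [ 2.80139303  1.88090021 -0.02018477] 0.015070013592345683 29.998472929000854
```

View pics/s3.png

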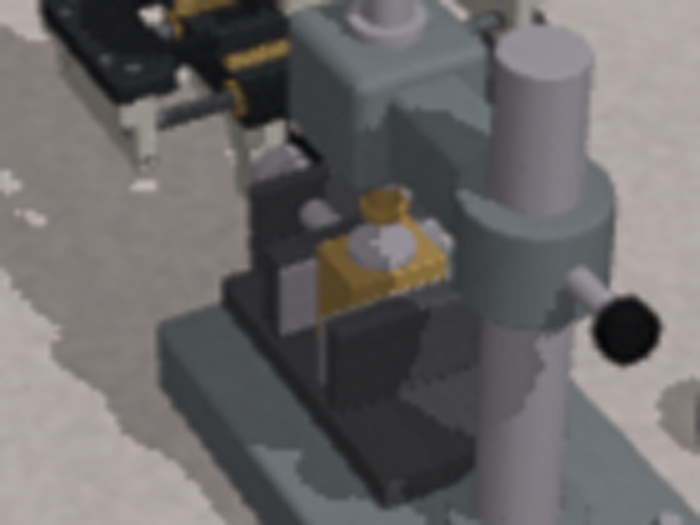

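Call:
step_arm(rows=[[0.0008,-0.0002,0.0012,0,0.01],[0.0016,-0.0005,0.0025,0,0.01],[0.0023,-0.0006,0.0038,0,0.01],[0.0029,-0.0008,0.0052,0,0.01],[0.0035,-0.0009,0.0066,0,0.01],[0.0039,-0.001,0.008,0,0.01],[0.0039,-0.001,0.008,0,0.01]])

```text
t: 10.1
eef_pos: [0.6195, 0.101, 0.0439]
ee_rot: [3.137, -0.001, -1.837]
force: [0.9, 5.7, -20.8]
width: 0.0151
gripper_force: 30.0
```

Call:
step_arm(rows=[[0,0,0,0,0.03],[0,0,0,0,0.05],[0,0,0,0,0.05],[0,0,0,0,0.05],[0,0,0.02,0,0.05],[0,0,0.05,0,0.05],[0,0,0.09,0,0.05],[0,0,0.13,0,0.05],[0,0,0.17,0,0.05],[0,0,0.21,0,0.05],[0,0,0.25,0,0.05],[0,0,0.29,0,0.03],[0,0,0.31,0,0.0],[0,0,0.31,0,0.0]])

```text
t: 11.5
eef_pos: [0.6237, 0.1003, 0.3625]
ee_rot: [-3.134, 0.004, -1.836]
force: [0.3, 1.1, -0.7]
width: 0.0315
gripper_force: 0.0
```

```bash
python3 - <<'E'
from h import *
S=arm.grab_frame("side");T=arm.grab_frame("top"); s=arm.get_state(); print(s['t'],s['eef_pos'],s['force'],s['width'])
cv2.imwrite("pics/s4.png",np.hstack([cv2.resize(S["color"][195:300,230:325],None,fx=4,fy=4,interpolation=cv2.INTER_CUBIC),cv2.resize(np.clip(T["color"][165:270,205:300].astype(int)*2,0,255).astype(np.uint8),None,fx=4,fy=4,interpolation=cv2.INTER_CUBIC)]))
A=np.array([.5927,.1057,.075])
for q in(10.1,10.3,10.5,10.7):
    p=A+[-.03*np.sin(q)*.965,.03*np.sin(q)*.262,.03*np.cos(q)]; print(q,proj(S,p).round(1),proj(T,p).round(1))
E
```

```text
11.6 [0.62212495 0.10042391 0.35820316] [ 0.61681766 -0.0731219  -0.79067553] 0.02346613091656755
10.1 [262.4 229.5] [232.3 192.6]
10.3 [264.2 227.3] [232.5 190.3]
10.5 [265.6 224.9] [232.6 188.3]
10.7 [266.6 222.4] [232.6 186.7]
```

View pics/s4.png

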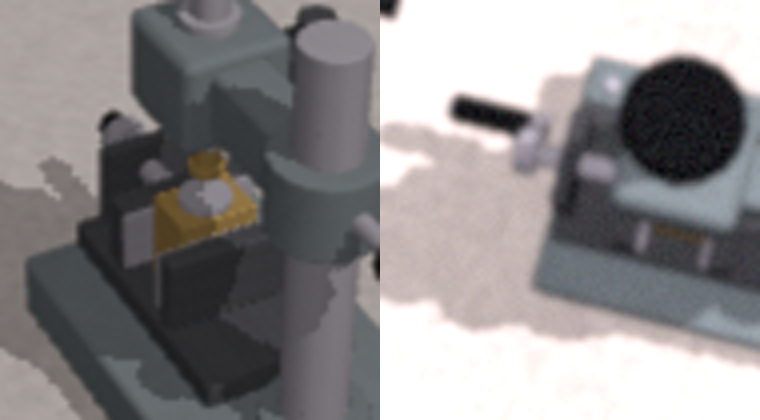

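The handle now sits at top-view (233,194), so q is about 9.95. The jaws touch the block, but the pads slipped on the roller near the end. I'll regrip and tighten once more with a push along press x, which bears on the pad face rather than on friction.

Call:
step_arm(rows=[[-0.0138,0.0035,0,0,0.05],[-0.0138,0.0035,-0.04,0,0.05],[-0.0138,0.0035,-0.08,0,0.05],[-0.0138,0.0035,-0.12,0,0.05],[-0.0138,0.0035,-0.16,0,0.05],[-0.0138,0.0035,-0.2,0,0.05],[-0.0138,0.0035,-0.24,0,0.05],[-0.0138,0.0035,-0.27,0,0.05],[-0.0138,0.0035,-0.295,0,0.05],[-0.0138,0.0035,-0.315,0,0.05],[-0.0138,0.0035,-0.3285,0,0.05],[-0.0138,0.0035,-0.3285,0,0.05],[-0.0138,0.0035,-0.3285,0,0.03],[-0.0138,0.0035,-0.3285,0,0.01],[-0.0138,0.0035,-0.3285,0,0.01],[-0.0138,0.0035,-0.3285,0,0.01],[-0.0138,0.0035,-0.3285,0,0.01]], newtons=50)

```text
t: 13.3
eef_pos: [0.6084, 0.1043, 0.03]
ee_rot: [-3.141, 0.001, -1.836]
force: [2.3, -1.5, -1.1]
width: 0.0156
gripper_force: 9.0
```

Call:
step_arm(rows=[[0.001,-0.0003,0.0005,0,0.01],[0.0019,-0.0005,0.001,0,0.01],[0.0029,-0.0008,0.0015,0,0.01],[0.0029,-0.0008,0.0015,0,0.01]])

```text
t: 13.7
eef_pos: [0.6099, 0.1038, 0.0308]
ee_rot: [3.14, -0.0, -1.836]
force: [-5.3, 5.0, 3.3]
width: 0.0149
gripper_force: 50.0
```

Call:
step_arm(rows=[[0.0012,-0.0003,0.0005,0,0.01],[0.0024,-0.0006,0.001,0,0.01],[0.0036,-0.001,0.0015,0,0.01],[0.0048,-0.0013,0.002,0,0.01],[0.0048,-0.0013,0.002,0,0.01]])

```text
t: 14.2
eef_pos: [0.6125, 0.103, 0.0326]
ee_rot: [3.137, -0.001, -1.836]
force: [-14.8, 9.6, 9.8]
width: 0.0146
gripper_force: 50.0
```

Call:
step_arm(rows=[[0.001,-0.0003,0.001,0,0.01],[0.002,-0.0005,0.002,0,0.01],[0.003,-0.0008,0.003,0,0.01],[0.003,-0.0008,0.003,0,0.01]])

```text
t: 14.6
eef_pos: [0.6145, 0.1024, 0.0346]
ee_rot: [3.135, -0.001, -1.837]
force: [-15.1, 12.6, 4.0]
width: 0.0145
gripper_force: 50.0
```

Call:
step_arm(rows=[[0,0,0,0,0.03],[0,0,0,0,0.05],[0,0,0,0,0.05],[0,0,0.02,0,0.05],[0,0,0.05,0,0.05],[0,0,0.09,0,0.05],[0,0,0.13,0,0.05],[0,0,0.17,0,0.05],[0,0,0.21,0,0.05],[0,0,0.25,0,0.05],[0,0,0.29,0,0.03],[0,0,0.324,0,0.0],[-0.01,-0.02,0.324,0,0.0],[-0.02,-0.04,0.324,0,0.0],[-0.03,-0.06,0.324,0,0.0],[-0.043,-0.08,0.324,0,0.0],[-0.0551,-0.103,0.324,0,0.0],[-0.0551,-0.103,0.324,0,0.0],[-0.0551,-0.103,0.324,0,0.0]])

```text
t: 16.5
eef_pos: [0.5628, -0.0031, 0.3598]
ee_rot: [3.142, 0.0, -1.837]
force: [0.6, 1.0, -0.1]
width: 0.0005
gripper_force: 0.0
```

```bash
python3 - <<'E'
from h import *
S=arm.grab_frame("side"); s=arm.get_state(); print(s['t'],s['eef_pos'],s['force'],s['width'])
print("tip px",proj(S,s['eef_pos']))
for z in(.287,.2905,.295): print(z,proj(S,(.5636,-.0014,z)),[ (proj(S,(.5636+.024*np.cos(a)*.0,-.0014,z))).round(1) for a in(0,)])
hs=blob(S,(225,215,275,255)); print("handle side",hs.mean(0),hs.min(0),hs.max(0))
cv2.imwrite("pics/s5.png",cv2.resize(S["color"][90:300,210:370],None,fx=2.8,fy=2.8,interpolation=cv2.INTER_CUBIC))
E
```

```text
16.55 [ 0.56314654 -0.00245901  0.35969788] [ 0.00850574 -0.16073202 -0.22897342] 0.000847778841024657
tip px [283.59164303 114.82227093]
0.287 [282.56060972 154.57000676] [array([282.6, 154.6])]
0.2905 [282.59597443 152.72552941] [array([282.6, 152.7])]
0.295 [282.64167017 150.34222817] [array([282.6, 150.3])]
handle side [256.5 224.5] [256 224] [257 225]
```

View pics/s5.png

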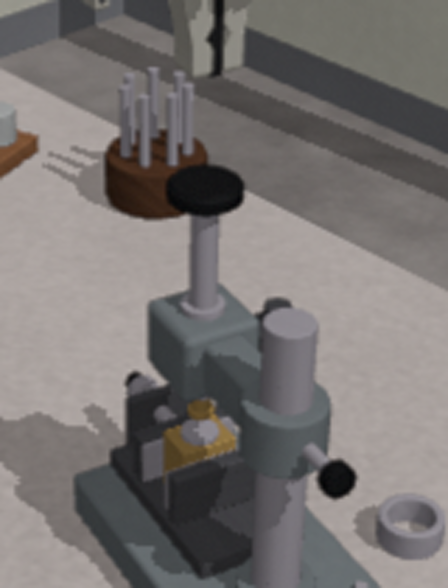

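The crop shows the closed fingertips (about (210,72)) in line above the knob (205,185), and the block held between the jaws. Now I descend slowly, watching the force.

Call:
step_arm(rows=[[0.0005,0.001,-0.015,0,0],[0.0005,0.001,-0.035,0,0],[0.0005,0.001,-0.05,0,0],[0.0005,0.001,-0.057,0,0],[0.0005,0.001,-0.06,0,0],[0.0005,0.001,-0.063,0,0],[0.0005,0.001,-0.066,0,0],[0.0005,0.001,-0.068,0,0]])

```text
t: 17.35
eef_pos: [0.5642, -0.0007, 0.2921]
ee_rot: [-3.141, 0.0, -1.836]
force: [0.4, -0.6, 0.1]
width: 0.0007
gripper_force: 0.0
```

Call:
step_arm(rows=[[0,0,-0.001,0,0],[0,0,-0.002,0,0],[0,0,-0.003,0,0],[0,0,-0.004,0,0]])

```text
t: 17.75
eef_pos: [0.5641, -0.0008, 0.2879]
ee_rot: [-3.141, 0.0, -1.836]
force: [0.2, -1.0, -0.6]
width: 0.0005
gripper_force: 0.0
```

Call:
step_arm(rows=[[0,0,-0.001,0,0],[0,0,-0.002,0,0],[0,0,-0.002,0,0]])

```text
t: 18.05
eef_pos: [0.5641, -0.0008, 0.2864]
ee_rot: [-3.141, 0.0, -1.836]
force: [-2.0, -0.0, 4.4]
width: 0.0006
gripper_force: 2.2
```

Call:
step_arm(rows=[[0,0,-0.001,0,0],[0,0,-0.002,0,0],[0,0,-0.002,0,0]])

```text
t: 18.35
eef_pos: [0.5641, -0.0008, 0.2842]
ee_rot: [-3.141, 0.0, -1.836]
force: [-2.1, -0.5, 4.4]
width: 0.0007
gripper_force: 2.3
```

Call:
step_arm(rows=[[0,0,-0.0015,0,0],[0,0,-0.003,0,0],[0,0,-0.0045,0,0],[0,0,-0.006,0,0],[0,0,-0.0075,0,0],[0,0,-0.0085,0,0],[0,0,-0.0085,0,0]])

```text
t: 19.05
eef_pos: [0.5641, -0.0008, 0.2757]
ee_rot: [-3.141, 0.0, -1.836]
force: [-2.0, 0.7, 5.5]
width: 0.0004
gripper_force: 2.7
```

Call:
step_arm(rows=[[0,0,-0.001,0,0],[0,0,-0.002,0,0],[0,0,-0.003,0,0],[0,0,-0.004,0,0],[0,0,-0.004,0,0],[0,0,-0.004,0,0]])

```text
t: 19.65
eef_pos: [0.5642, -0.0008, 0.2723]
ee_rot: [-3.141, 0.0, -1.836]
force: [-3.5, 1.7, 8.0]
width: 0.0003
gripper_force: 4.2
```

Call:
step_arm(rows=[[0,0,-0.001,0,0],[0,0,-0.002,0,0],[0,0,-0.003,0,0],[0,0,-0.004,0,0],[0,0,-0.005,0,0],[0,0,-0.006,0,0],[0,0,-0.006,0,0],[0,0,-0.006,0,0],[0,0,-0.006,0,0],[0,0,-0.006,0,0],[0,0,-0.006,0,0],[0,0,-0.006,0,0],[0,0,-0.006,0,0],[0,0,-0.006,0,0],[0,0,-0.006,0,0]])

```text
t: 21.15
eef_pos: [0.5642, -0.0008, 0.2668]
ee_rot: [-3.14, 0.0, -1.835]
force: [-5.7, 1.9, 11.5]
width: 0.0004
gripper_force: 5.8
```

```bash
python3 - <<'E'
from h import *
S=arm.grab_frame("side"); s=arm.get_state(); print(s['t'],s['eef_pos'],s['force'],s['qd'])
cv2.imwrite("pics/s6.png",cv2.resize(S["color"][120:300,220:350],None,fx=3.2,fy=3.2,interpolation=cv2.INTER_CUBIC))
E
```

```text
21.2 [ 0.5641571  -0.00075715  0.26686051] [-5.43616644  2.10291874 11.43425856] [ 4.57430354e-04  3.99256960e-04 -8.46340155e-05 -1.00303971e-03
 -1.04557193e-04 -1.37683819e-03]
```

View pics/s6.png

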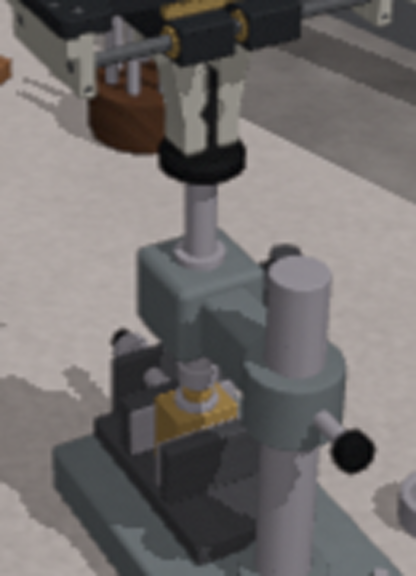

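The picture shows the fingers on the knob (200,155), and the foot bearing on the disc (198,385) of the gripped block. Force and height both put the foot about 7.3 mm in, so I hand in.

```bash
python3 -c "
from station import arm
print(arm.job_done())"
```

```text
the job is handed in; nothing more can be done
None
```

I handed the job in at 21 s of the 72 s allowed, with the block gripped in the vise, the crank released and the arm still holding the knob down at about 11.5 N. Knob height and force both put the foot about 7.3 mm in on the disc; the grip force (about 10 N net at the crank handle) was not measured directly, and the judge returned no verdict.

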